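Ink the marking brush and mark a carton

ROBOT

A 6-joint arm with a two-finger parallel gripper is mounted at the origin on the work surface. World frame = base frame: x ahead of the robot, y to its left, z up, the work surface at z = 0. Lengths are in m, angles in degrees, forces in N, time in s.
With the tool pointing down it reaches from about 0.3 to 0.875 m from the base axis. Payload 6.4 kg.
Tool frame: the origin (TCP) lies between the finger pads; the fingertips stand 25 mm ahead of it and the grasp point (between the pads) lies 6 mm ahead of it (manip.tip_extent is the distance from the TCP to the fingertips, in m); z points along the fingers, y is the line along which they close (so a half turn about z gives the same grasp; the last joint's range is limited). The gripper opens to 88 mm and grips with 3 to 60 N. Pads are 18 mm wide; open, the fingers measure 123 mm over their backs; the gripper's body (75 mm by 187 mm) begins 45 mm behind the grasp point.
Start: joints at [53.039, 10.359, 92.074, -0, 77.567, -11.82], TCP at [0.244, 0.521, 0.264] pointing down, gripper open.
Joint ranges: [-171.53, 171.53], [-51.25, 118.39], [17.06, 147.69], [-65.23, 245.23], [0, 150.52], [-178.68, 178.68]. Speed limits (degrees/s): [147.25, 147.25, 172.46, 180, 180, 180].

INTERFACE

Orientations are given as a 3x3 rotation matrix whose columns are the frame's x, y, z axes.
In Python, from station import get_state, cams, close_job, manip gives the robot as it stands. The module is installed in compiled form; this text tells all that it offers.
- The arm moves only by the shell command python3 -m inch 'ROWS'. ROWS is a JSON object of lists of equal length, an entry for each row: "dr": the turn, a rotation vector about the tool's x, y, z normalised to -1 to 1, where 1 is 0.5 rad, a list of three; "travel": the shift along the tool's x, y, z normalised to -1 to 1, where 1 is 1 m, a list of three; "jaw": the opening, from 0 (shut) to 1 (fully open). A call has 1 to 12 rows; each row shifts and turns the commanded pose from where the row before left it, along the tool's axes as they then stand; what a row does not reach is not made up. A row lasts 1/10 s, in which the tool goes at most 50 mm and 8.59 degrees, less where a joint would pass 70% of its speed; a pose out of reach is approached as far as the arm can. A call with a number of a shift or a turn outside -1 to 1 is refused whole. A call with a gripper value outside its range is refused whole. The fingers move at their own pace and stop on an object; the grip force is fixed at half the most. Time passes only in rows, so rows that do not move let the fingers close. It gives the time, the measured TCP pose, the force, the opening and the grip force at its end, in the units of the state.
- get_state(): the state, without advancing time (a new reading comes with each control period).
- cams.camera(name): name is "scene" or "top"; returns a dict with "frame" (420x560x3 uint8, blue, green, red), "intrinsics" (3x3 intrinsics, pixels), "distortion" ([k1, k2, p1, p2, k3] as OpenCV has them; the pictures are not rectified), "cam_to_world" (4x4, takes a point from camera to world coordinates). Camera axes: x right, y down, z forward; pixel columns grow to the right and rows downward; lengths in m; the calibration is good to about 2 mm. A picture is of the moment at which its call begins. There is no depth.
- close_job(): hands the job in; it is judged then, once.
The state is a dict: "time_s": time; "qpos": joint angles; "qd": joint speeds; "joint_torque": joint torques, N m; "tool_pos": TCP position; "eef_rot": TCP orientation; "ft_force": force on the tool from outside, world axes, zero at the start; "moment": the same for the moment, N m; "gripper_width": opening from 0.0 (shut) to 1.0 (fully open); "grasp_force": force on a finger pad.
Only numpy, scipy, OpenCV 4.12 (cv2) and the standard library are available. Lean on these libraries where they do the work, as an engineer would, in place of code of your own. Each camera call takes 0.05 s, during which the arm holds its last target. There are 200 camera calls.

TASK

Take the marking brush out of its yellow stand, dip its black head into the open blue ink pot under the wire shelf until it touches the ink pad at the bottom, and then dab it gently inside the black ring on the carton. Finally stand the brush back in its stand, head down, and let go of it without dropping it. Keep the brush out of the red pot and leave the pots, the carton and everything else on the bench where they are.

Things in the scene. Friction and masses are not known exactly. Their poses are not given: they have to be found in the camera images.
- brush: Round marking brush, 165 mm long, 95 g, standing head down in the stand, with play. Origin at the centre of its head's end face (head unpressed), z axis from head to handle's end. From the origin: black head 20 mm in diameter to 20 mm, steel collar 24 mm in diameter to 45 mm, smooth wooden handle 18 mm in diameter from 52 to 165 mm: grip this, about 135 mm from the head's end.
- brush_tip (a point): Centre of the end face of the brush's black head, same axes as the brush. The head is sprung: it pushes up to 8 mm into the collar, starting at 1.5 N and reaching 5.5 N at full travel, where it stops hard; this point moves with it.
- stand: Yellow brush stand, fixed: an open upright round cup 65 mm high, outer diameter 48 mm, inner diameter 40 mm, on a foot 76 mm in diameter. Origin at the centre of its underside, on the bench; z up.
- stand_floor (a point): Centre of the stand's inner floor, 12 mm above the bench, 53 mm below the rim; the brush's head stands here.
- blue_pot: Blue open ink pot, loose, 350 g, upright: 45 mm high, outer diameter 78 mm, inner diameter 70 mm, with a firm dark ink pad on its floor whose top is 9 mm above the pot's underside. Origin at the centre of its underside; z up. It stands under the wire shelf, its centre 35 to 60 mm behind the shelf's front edge.
- blue_pot_rim (a point): Centre of the blue pot's mouth, 45 mm above its underside.
- blue_pot_pad (a point): Centre of the top of the blue pot's ink pad, 9 mm above its underside.
- red_pot: Red ink pot, same shape and size as the blue one, also under the shelf, about 150 mm from it; not to be used. Origin at the centre of its underside; z up.
- red_pot_rim (a point): Centre of the red pot's mouth.
- shelf: Fixed wire shelf over the pots; a tool gets into them only leaning out over its front edge towards the robot. Origin on the bench under the middle of the front edge; x to the back, y along the edge, z up. Deck 200 to 210 mm above the bench, x 0 to 210 mm, y -260 to 260 mm, on four 16 mm corner posts. Goods on it reach 242 mm above the bench, from x = 80 mm. Front open.
- carton: Sealed cardboard carton, loose, 1.6 kg, 140 (x) by 200 (y) by 70 (z) mm. Origin at the centre of its underside; z up.
- mark (a point): Centre of the black ring (outer diameter 44 mm, inner 34 mm, on a white disc) printed on the carton's flat top, 70 mm above the bench, 35 mm from the carton's centre along its y.
- bottle: Bystander under the shelf: amber bottle with a white cap, 56 mm in diameter, 140 mm high. Origin under its centre.
- tape_roll: Bystander under the shelf: brown tape roll lying flat, 84 mm in diameter, 48 mm high. Origin under its centre.
- white_tape: Bystander: white tape roll lying flat, 80 mm in diameter, 24 mm high. Origin under its centre.
- mug: Bystander: white mug, 80 mm in diameter, 90 mm high, handle at +y. Origin under its centre.
- small_carton: Bystander: small carton 110 by 80 by 50 mm, without a mark. Origin under its centre.
- box_knife: Bystander: orange box knife lying along its x, 130 by 28 by 16 mm. Origin under its centre.
Things that resemble listed ones, but are neither listed nor needed, are in the scene too. Leave any green or purple look-alike of the brush alone.

How it is judged:
By the outcome, as a careful person would: the job done as asked, in the order asked, and still so for the second after the job is handed in, with the robot touching nothing.
It also fails if it takes over 54 s, if anything falls off the work surface, if the arm or the gripper's body presses on something with over 40 N, if the wrist force passes 120 N, or if a joint passes its speed limit or range.

## Working session

There is one attempt and no reset: what is moved stays moved. The work goes in short steps, Python scripts to look and compute and a shell command to move; the robot and the scene stay as the last step left them, time stands still between calls to the robot, and variables do not carry over. Pictures are saved under pics/ and viewed, at most 10 in all, crops included, and the job is handed in when it is done.

```bash
mkdir -p pics
python3 - <<'E'
from station import get_state,cams,manip
import cv2,numpy as np
s=get_state();print(s['time_s'],s['tool_pos'],s['eef_rot'],s['gripper_width'],s['ft_force'])
for n in('scene','top'):
    c=cams.camera(n);cv2.imwrite(f'pics/{n}0.png',c['frame']);print(n,np.round(c['intrinsics'],1).tolist(),c['distortion'],np.round(c['cam_to_world'],3).tolist())
E
```

```text
0.0 [0.24399106 0.52013338 0.26285025] [[-9.05247365e-01  4.24883727e-01 -1.01279213e-03]
 [ 4.24884806e-01  9.05246374e-01 -1.37978629e-03]
 [ 3.30577662e-04 -1.67936790e-03 -9.99998535e-01]] 1.0030269301336117 [-0.44971162  0.37289835  0.42139319]
scene [[396.9, 0.0, 278.9], [0.0, 396.9, 207.9], [0.0, 0.0, 1.0]] [0.00167224 0.         0.         0.         0.        ] [[0.189, 0.703, -0.686, 1.256], [0.982, -0.123, 0.145, -0.143], [0.017, -0.701, -0.713, 0.81], [0.0, 0.0, 0.0, 1.0]]
top [[385.2, 0.0, 275.7], [0.0, 385.2, 211.8], [0.0, 0.0, 1.0]] [-0.0037709  0.         0.         0.         0.       ] [[0.021, -0.988, 0.154, 0.432], [-1.0, -0.022, -0.005, -0.009], [0.008, -0.154, -0.988, 1.057], [0.0, 0.0, 0.0, 1.0]]
```

View pics/scene0.png

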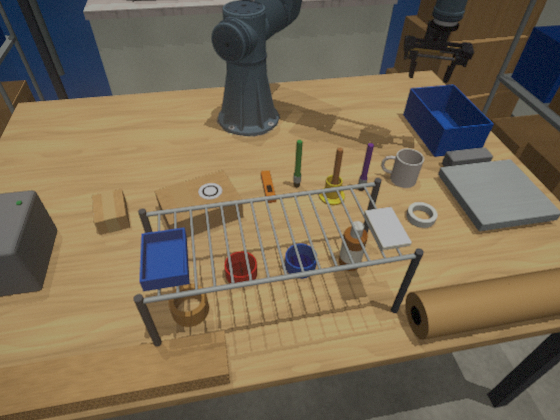

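View pics/top0.png

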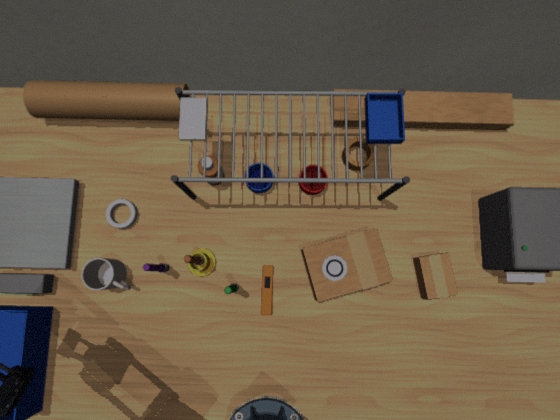

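The top view shows the stand at about (201,262) with the brush handle end at (188,258). The blue pot is at (260,178), the red pot at (313,180), the ring at (335,268), and the shelf's front edge near row 180. The scene view shows the brush at (338,150–185), the blue pot at (300,260) and the ring at (210,191).

```bash
cat > h.py <<'E'
from station import get_state,cams
import cv2,numpy as np
np.set_printoptions(precision=4,suppress=True)
def shot(n):
    c=cams.camera(n);c['K']=np.array(c['intrinsics']);c['D']=np.array(c['distortion']);c['T']=np.array(c['cam_to_world']);return c
def ray(c,p):
    u=cv2.undistortPoints(np.array([[p]],float),c['K'],c['D'])[0,0]
    return c['T'][:3,3],c['T'][:3,:3]@np.r_[u,1]
def plane(c,p,z):
    o,d=ray(c,p);return o+d*(z-o[2])/d[2]
def proj(c,P):
    W=np.linalg.inv(c['T']);P=np.atleast_2d(np.array(P,float))
    return cv2.projectPoints(P@W[:3,:3].T+W[:3,3],np.zeros(3),np.zeros(3),c['K'],c['D'])[0][:,0]
def tri(c1,p1,c2,p2):
    o1,d1=ray(c1,p1);o2,d2=ray(c2,p2)
    t=np.linalg.lstsq(np.c_[d1,-d2],o2-o1,rcond=None)[0]
    a,b=o1+t[0]*d1,o2+t[1]*d2;return (a+b)/2,np.linalg.norm(a-b)
def mask(c,lo,hi,box):
    h=cv2.cvtColor(c['frame'],cv2.COLOR_BGR2HSV);m=cv2.inRange(h,lo,hi);b=np.zeros_like(m);x0,y0,x1,y1=box;b[y0:y1,x0:x1]=m[y0:y1,x0:x1];return b
E
python3 - <<'E'
from h import *
t,s=shot('top'),shot('scene')
def crop(c,b,k):
    x0,y0,x1,y1=b;return cv2.resize(c['frame'][y0:y1,x0:x1],None,fx=k,fy=k,interpolation=cv2.INTER_CUBIC)
a=crop(t,(170,150,350,290),4.4)
cv2.imwrite('pics/tz.png',a[:600,:800]); b=crop(s,(180,130,380,280),4);cv2.imwrite('pics/sz.png',b)
# yellow / pots hulls
for n,c,lo,hi,box in [('stand',t,(22,120,60),(34,255,255),(180,240,225,285)),('stand',s,(22,150,80),(34,255,255),(310,165,360,215)),
  ('blue',t,(105,120,30),(130,255,255),(235,155,285,200)),('red',t,(170,120,40),(180,255,255),(290,155,335,200)),('blue',s,(105,120,30),(130,255,255),(275,235,330,285))]:
    m=mask(c,lo,hi,box);p=cv2.findNonZero(m)
    if p is None: print(n,'none');continue
    h=cv2.convexHull(p);print(n,len(p),cv2.boundingRect(h),cv2.fitEllipse(h))
E
```

```text
stand 371 (188, 248, 28, 29) ((201.32754516601562, 261.9220275878906), (27.344776153564453, 28.71746253967285), 35.88152313232422)
stand 279 (319, 175, 26, 30) ((332.1826477050781, 190.1502685546875), (26.889583587646484, 29.652111053466797), 16.965862274169922)
blue 418 (245, 164, 28, 29) ((258.7319641113281, 177.4085235595703), (27.250211715698242, 29.327198028564453), 170.67185974121094)
red 124 (302, 166, 23, 28) ((312.5850830078125, 179.31468200683594), (23.376087188720703, 28.703327178955078), 27.07313346862793)
blue 360 (286, 244, 30, 34) ((300.1249694824219, 260.4888916015625), (30.11609649658203, 34.66801452636719), 172.6710662841797)
```

View pics/tz.png

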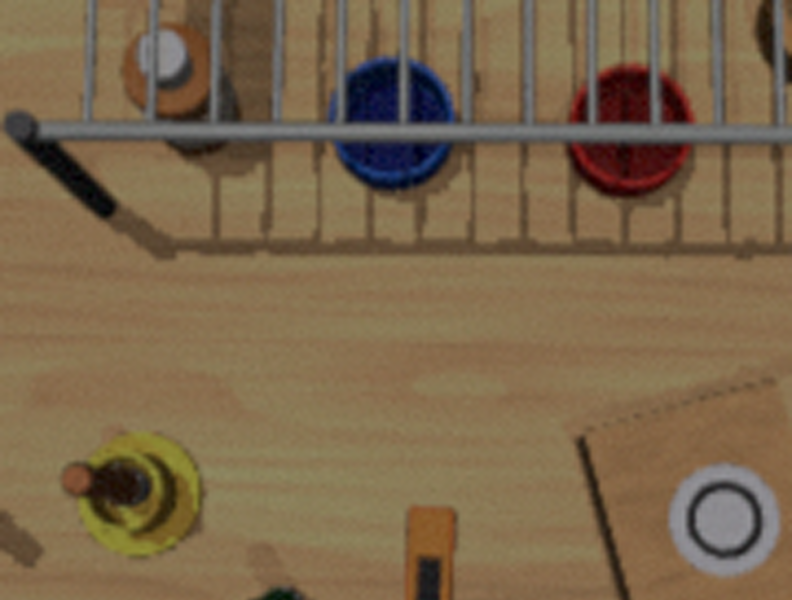

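View pics/sz.png

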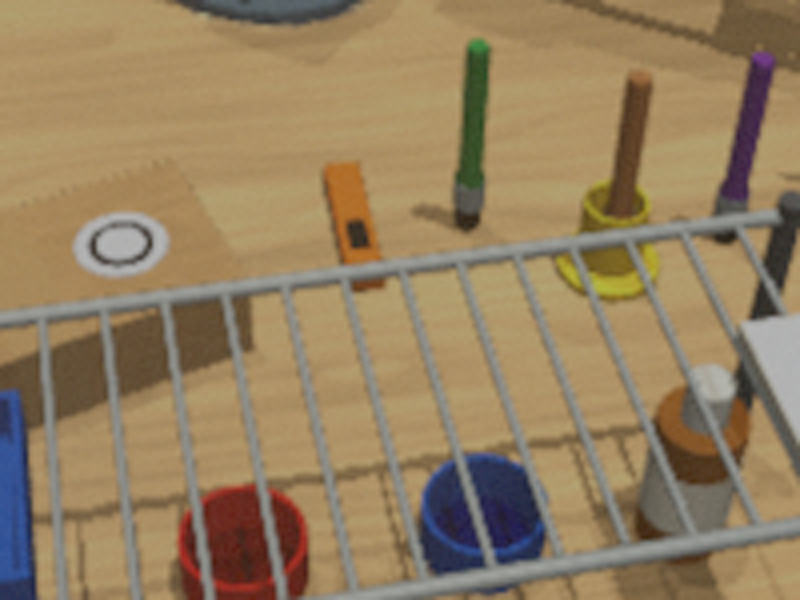

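The crops show the brush leaning slightly, with its handle end at top-view (187.3,258.9) and scene (339.8,149.5). The ring is at top (334.8,268.2) and scene (210.2,190.8). The blue rim is at about top (259.3,177.5).

Run:
```python
from h import *
t,s=shot('top'),shot('scene')
print('brushtop',tri(t,(187.3,258.9),s,(339.75,149.5)))
print('foot',plane(t,(201.3,261.9),.006), 'scene hull')
print('mark',tri(t,(334.8,268.2),s,(210.2,190.75)),plane(t,(334.8,268.2),.07),plane(s,(210.2,190.75),.07))
print('blue',tri(t,(259,177.6),s,(301.2,257)),plane(t,(259,177.6),.045))
print('red',plane(t,(313.2,179.5),.045))
for p in [(176,181.2),(260,179.8),(406,181)]: print('edge',plane(t,p,.205))
for p in [(179.5,91.5),(402,93)]: print('back',plane(t,p,.205))
print('edge scene',plane(s,(180+150/4,130+307/4),.205),plane(s,(180+780/4,130+215/4),.205))
# stand check: project foot circle & rim with estimated centre
th=np.linspace(0,2*np.pi,36)[:,None]
def circ(c,z,r): return np.c_[c[0]+r*np.cos(th),c[1]+r*np.sin(th),0*th+z]
f=plane(t,(201.3,261.9),.006)
for c,n in((t,'t'),(s,'s')):
    for z,r in((.006,.038),(.065,.024)):
        q=proj(c,circ(f,z,r));print(n,z,q.min(0),q.max(0))
b=plane(t,(259,177.6),.045)
for c,n in((t,'t'),(s,'s')):
    for z,r in((.045,.039),(0,.039)):
        q=proj(c,circ(b,z,r));print('blue',n,z,q.min(0),q.max(0))
```

```text
brushtop (array([0.4573, 0.1859, 0.1727]), np.float64(0.0004465524009909805))
foot [0.4549 0.1846 0.006 ] scene hull
mark (array([ 0.4449, -0.1656,  0.0683]), np.float64(0.0016994407578972733)) [ 0.4448 -0.1662  0.07  ] [ 0.447  -0.1647  0.07  ]
blue (array([0.685 , 0.0349, 0.0358]), np.float64(0.0018052535185562628)) [0.6825 0.0336 0.045 ]
red [ 0.6806 -0.1125  0.045 ]
edge [0.6303 0.2144 0.205 ]
edge [0.6379 0.0245 0.205 ]
edge [ 0.6427 -0.3073  0.205 ]
back [0.8462 0.2194 0.205 ]
back [ 0.8555 -0.3046  0.205 ]
edge scene [ 0.6473 -0.149   0.205 ] [0.6351 0.211  0.205 ]
t 0.006 [187.2106 247.8077] [215.3233 276.1198]
t 0.065 [187.644  251.8614] [206.4573 270.7989]
s 0.006 [319.1058 185.9456] [344.9482 203.7068]
s 0.065 [325.8932 174.0646] [342.8219 185.2496]
blue t 0.045 [244.5196 163.5856] [273.4401 191.7504]
blue t 0 [245.6735 168.0102] [273.406  195.0616]
blue s 0.045 [284.2649 241.6183] [316.3442 267.1029]
blue s 0 [283.7804 252.791 ] [314.8223 278.0607]
```

```bash
python3 - <<'E'
from h import *
t,s=shot('top'),shot('scene')
for z in(.065,.1727):
    print(z,'vertical axis scene crop',(proj(s,[.4573,.1859,z])-[180,130])*4,'top crop',(proj(t,[.4573,.1859,z])-[170,150])*4.4)
print('green',tri(t,(228,290),s,(180+478/4,130+46/4)),'purple',tri(t,(147,267.5),s,(180+762/4,130+60/4)))
E
python3 -m inch '{"dr":[[0,0,-0.2195],[0,0,-0.2195],[0,0,-0.2195],[0,0,-0.2195],[0,0,0],[0,0,0],[0,0,0],[0,0,0],[0,0,0],[0,0,0],[0,0,0],[0,0,0]],"travel":[[0,0,0],[0,0,0],[0,0,0],[0,0,0],[-0.0266,-0.0419,0],[-0.0266,-0.0419,0],[-0.0266,-0.0419,0],[-0.0266,-0.0419,0],[-0.0266,-0.0419,0],[-0.0266,-0.0419,0],[-0.0266,-0.0419,0],[-0.0266,-0.0419,0]],"jaw":[0.5,0.5,0.5,0.5,0.5,0.5,0.5,0.5,0.5,0.5,0.5,0.5]}'
```

```text
0.065 vertical axis scene crop [[620.0264 200.2685]] top crop [[117.1681 485.533 ]]
0.1727 vertical axis scene crop [[639.2886  77.9634]] top crop [[ 76.5923 479.3459]]
green (array([0.3894, 0.0924, 0.161 ]), np.float64(0.0005756147946593503)) purple (array([0.4363, 0.2809, 0.1601]), np.float64(0.001179792029412383))
time_s: 1.6
tool_pos: [0.458, 0.1835, 0.2641]
eef_rot: [[-1.0, -0.0, 0.001], [-0.0, 1.0, 0.0], [-0.001, 0.0, -1.0]]
ft_force: [0.2, 0.6, 0.9]
gripper_width: 0.501
grasp_force: 0.0
```

```bash
python3 -m inch '{"dr":[[0,0,0],[0,0,0],[0,0,0],[0,0,0],[0,0,0],[0,0,0],[0,0,0],[0,0,0],[0,0,0],[0,0,0],[0,0,0],[0,0,0]],"travel":[[0.001,0.0025,0],[0,0,0.028],[0,0,0.028],[0,0,0.028],[0,0,0.027],[0,0,0],[0,0,0],[0,0,0],[0,0,0],[0,0,0],[0,0,0],[0,0,0]],"jaw":[0.5,0.5,0.5,0.5,0.5,0.5,0,0,0,0,0,0]}'
python3 - <<'E'
from h import *
t,s=shot('top'),shot('scene')
a=cv2.resize(t['frame'][200:310,130:270],None,fx=2.8,fy=2.8);b=cv2.resize(s['frame'][110:220,260:400],None,fx=2.8,fy=2.8)
cv2.imwrite('pics/g1.png',np.hstack([a,b]))
E
```

```text
time_s: 2.8
tool_pos: [0.4567, 0.188, 0.1534]
eef_rot: [[-1.0, -0.0, 0.002], [-0.0, 1.0, 0.0], [-0.002, 0.0, -1.0]]
ft_force: [0.8, 0.1, 1.1]
gripper_width: 0.196
grasp_force: 30.0
```

View pics/g1.png

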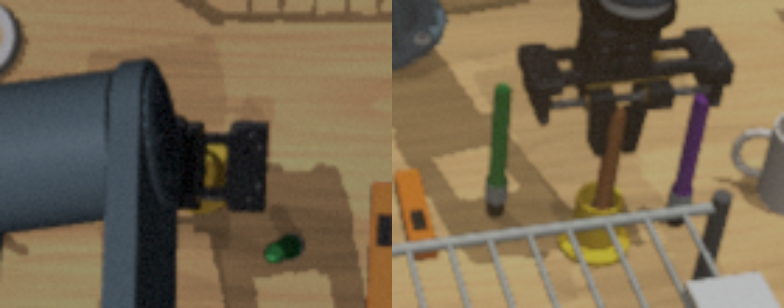

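The grasp holds: width 17 mm, force 30 N, and the brush is between the fingers at (610,110) in the picture. Next I lift it and move to the tilted approach.

```bash
python3 -m inch '{"dr":[[0,0,0],[0,0,0],[0,0,0],[0,0,0],[0,0,0],[0,0,0],[0,0,0],[0,0,0],[0,-0.288,0],[0,-0.288,0],[0,-0.288,0],[0,-0.288,0]],"travel":[[0,0,-0.02],[0,0,-0.02],[0,0,-0.03],[0,0,-0.03],[-0.0235,-0.0383,0.005],[-0.0235,-0.0383,0.005],[-0.0235,-0.0383,0.005],[-0.0235,-0.0383,0.005],[0,0,0],[0,0,0],[0,0,0],[0,0,0]],"jaw":[0,0,0,0,0,0,0,0,0,0,0,0]}'
python3 -m inch '{"dr":[[0,0,0],[0,0,0]],"travel":[[0,0,0],[0,0,0]],"jaw":[0,0]}'
python3 - <<'E'
from h import *
t,s=shot('top'),shot('scene')
g=get_state();R=np.array(g['eef_rot']);p=np.array(g['tool_pos'])
for d in(.141,.121,.096,.04): print(d,'top',(proj(t,p+R[:,2]*d)[0]-[190,130])*2.8,'scene',(proj(s,p+R[:,2]*d)[0]-[220,130])*2.8+[392,0])
a=cv2.resize(t['frame'][130:270,190:330],None,fx=2.8,fy=2.8);b=cv2.resize(s['frame'][130:270,220:360],None,fx=2.8,fy=2.8)
cv2.imwrite('pics/g2.png',np.hstack([a,b]))
E
```

```text
time_s: 4.1
tool_pos: [0.5497, 0.0344, 0.2324]
eef_rot: [[-0.836, 0.001, 0.548], [0.0, 1.0, -0.001], [-0.548, -0.001, -0.836]]
ft_force: [1.6, 0.8, -1.3]
gripper_width: 0.194
grasp_force: 30.0
time_s: 4.3
tool_pos: [0.5496, 0.0347, 0.2325]
eef_rot: [[-0.841, -0.0, 0.541], [0.0, 1.0, 0.0], [-0.541, 0.0, -0.841]]
ft_force: [-0.0, -0.5, 0.4]
gripper_width: 0.195
grasp_force: 30.0
0.141 top [187.9281 173.0718] scene [608.0416 246.2947]
0.121 top [186.8068 181.3488] scene [606.2123 223.6365]
0.096 top [185.3426 192.1577] scene [603.9013 195.0097]
0.04 top [181.7834 218.434 ] scene [598.6234 129.6279]
```

View pics/g2.png

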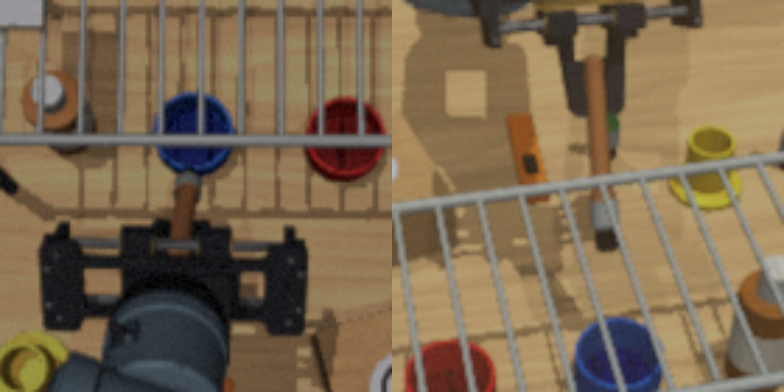

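The head end at scene crop (606,247) and top crop (188,172) matches the projected tool axis, so the brush is true in the hand. The blue pot is where I estimated. I go in along the axis.

```bash
python3 -m inch '{"dr":[[0,0,0],[0,0,0],[0,0,0],[0,0,0],[0,0,0],[0,0,0],[0,0,0]],"travel":[[0,0,0.02],[0,0,0.025],[0,0,0.025],[0,0,0.025],[0,0,0.017],[0,0,0],[0,0,0]],"jaw":[0,0,0,0,0,0,0]}'
python3 - <<'E'
from h import *
t,s=shot('top'),shot('scene')
a=cv2.resize(t['frame'][130:270,190:330],None,fx=2.8,fy=2.8);b=cv2.resize(s['frame'][150:290,230:370],None,fx=2.8,fy=2.8)
cv2.imwrite('pics/g3.png',np.hstack([a,b]))
E
```

```text
time_s: 5.1
tool_pos: [0.6122, 0.0348, 0.1391]
eef_rot: [[-0.839, -0.001, 0.544], [-0.001, 1.0, 0.001], [-0.544, 0.0, -0.839]]
ft_force: [-0.7, 0.1, -1.1]
gripper_width: 0.193
grasp_force: 30.0
```

View pics/g3.png

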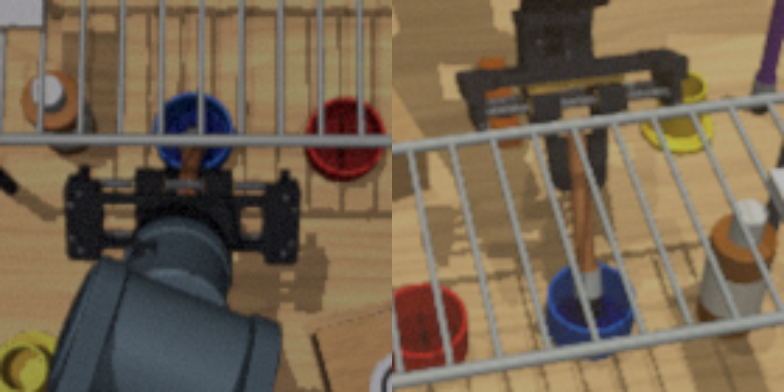

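The head is inside the blue pot at scene crop (592,290), clear of the rim and shelf. Next come small steps to contact.

```bash
cat > f.py <<'E'
from h import *
import time
F=[]
for i in range(6): F.append(get_state()['ft_force'])
g=get_state();print('F',np.mean(F,0),'std',np.std(F,0),g['tool_pos'],g['time_s'])
E
for i in 1; do python3 -m inch '{"dr":[[0,0,0],[0,0,0],[0,0,0]],"travel":[[0,0,0.005],[0,0,0],[0,0,0]],"jaw":[0,0,0]}'; done
python3 -m inch '{"dr":[[0,0,0],[0,0,0],[0,0,0]],"travel":[[0,0,0.002],[0,0,0],[0,0,0]],"jaw":[0,0,0]}'
python3 -m inch '{"dr":[[0,0,0],[0,0,0],[0,0,0]],"travel":[[0,0,0.002],[0,0,0],[0,0,0]],"jaw":[0,0,0]}'; python3 f.py
```

```text
time_s: 5.5
tool_pos: [0.614, 0.0347, 0.135]
eef_rot: [[-0.838, -0.0, 0.545], [-0.0, 1.0, 0.0], [-0.545, -0.0, -0.838]]
ft_force: [0.2, -0.4, -1.0]
gripper_width: 0.195
grasp_force: 30.0
time_s: 5.8
tool_pos: [0.6151, 0.0347, 0.1331]
eef_rot: [[-0.838, -0.0, 0.545], [-0.0, 1.0, 0.0], [-0.545, -0.0, -0.838]]
ft_force: [0.3, 0.6, -0.6]
gripper_width: 0.196
grasp_force: 30.0
time_s: 6.1
tool_pos: [0.6162, 0.0347, 0.1314]
eef_rot: [[-0.838, -0.0, 0.545], [-0.0, 1.0, 0.0], [-0.545, -0.0, -0.838]]
ft_force: [-1.4, 0.6, 2.5]
gripper_width: 0.194
grasp_force: 30.0
F [-1.3701  0.6327  2.4732] std [0. 0. 0.] [0.6162 0.0347 0.1314] 6.1
```

```bash
python3 -m inch '{"dr":[[0,0,0],[0,0,0],[0,0,0]],"travel":[[0,0,0.002],[0,0,0],[0,0,0]],"jaw":[0,0,0]}'; python3 -m inch '{"dr":[[0,0,0]],"travel":[[0,0,0]],"jaw":[0]}'
```

```text
time_s: 6.4
tool_pos: [0.6173, 0.0347, 0.1297]
eef_rot: [[-0.839, -0.0, 0.545], [-0.0, 1.0, 0.0], [-0.545, -0.0, -0.839]]
ft_force: [-1.6, 0.3, 2.3]
gripper_width: 0.194
grasp_force: 30.0
time_s: 6.5
tool_pos: [0.6173, 0.0347, 0.1297]
eef_rot: [[-0.839, -0.0, 0.545], [-0.0, 1.0, 0.0], [-0.545, -0.0, -0.839]]
ft_force: [-1.1, 0.4, 2.8]
gripper_width: 0.194
grasp_force: 30.0
```

```bash
python3 -m inch '{"dr":[[0,0,0],[0,0,0],[0,0,0],[0,0,0],[0,0.288,0],[0,0.288,0],[0,0.288,0],[0,0.288,0]],"travel":[[0,0,-0.01],[0,0,-0.03],[0,0,-0.045],[0,0,-0.045],[0,0,0],[0,0,0],[0,0,0],[0,0,0]],"jaw":[0,0,0,0,0,0,0,0]}'
python3 -m inch '{"dr":[[0,0,0],[0,0,0],[0,0,0],[0,0,0],[0,0,0],[0,0,0],[0,0,0],[0,0,0]],"travel":[[0.02,-0.04,-0.0025],[0.02,-0.04,-0.0025],[0.02,-0.04,-0.0025],[0.02,-0.04,-0.0025],[0.02,-0.04,-0.0025],[0,0,0],[0,0,0],[0,0,0]],"jaw":[0,0,0,0,0,0,0,0]}'
```

```text
time_s: 7.3
tool_pos: [0.5461, 0.0345, 0.2406]
eef_rot: [[-1.0, 0.0, -0.003], [0.0, 1.0, -0.001], [0.003, -0.001, -1.0]]
ft_force: [1.3, -0.1, -1.3]
gripper_width: 0.195
grasp_force: 30.0
time_s: 8.1
tool_pos: [0.4464, -0.1645, 0.2511]
eef_rot: [[-1.0, -0.0, -0.0], [-0.0, 1.0, 0.0], [0.0, 0.0, -1.0]]
ft_force: [0.9, 0.5, -1.0]
gripper_width: 0.193
grasp_force: 30.0
```

```bash
python3 -m inch '{"dr":[[0,0,0],[0,0,0],[0,0,0],[0,0,0]],"travel":[[0.0007,-0.001,0.014],[0,0,0.014],[0,0,0],[0,0,0]],"jaw":[0,0,0,0]}'
python3 - <<'E'
from h import *
t,s=shot('top'),shot('scene')
g=get_state();p=np.array(g['tool_pos'])
for d in(.141,.121,.096): print(d,(proj(s,p-[0,0,d])[0]-[150,120])*4+[0,0])
a=cv2.resize(s['frame'][120:230,150:290],None,fx=4,fy=4);b=cv2.resize(t['frame'][230:310,290:380],None,fx=2.5,fy=2.5)
b=cv2.copyMakeBorder(b,0,a.shape[0]-b.shape[0],0,0,0);cv2.imwrite('pics/g4.png',np.hstack([a,b]))
E
```

```text
time_s: 8.5
tool_pos: [0.4456, -0.1653, 0.2223]
eef_rot: [[-1.0, -0.002, -0.001], [-0.002, 1.0, 0.001], [0.001, 0.001, -1.0]]
ft_force: [-0.4, -0.1, 0.1]
gripper_width: 0.196
grasp_force: 30.0
0.141 [236.8703 268.9075]
0.121 [233.6304 246.7313]
0.096 [229.4551 218.1543]
```

View pics/g4.png

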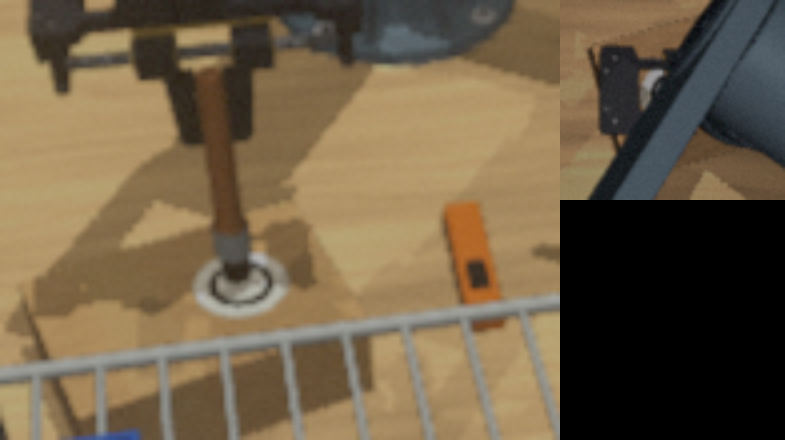

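The head is over the ring centre, with its end at (236,275) and the ring at (241,284), so it lands within about 1 mm. Now the gentle dab.

```bash
python3 -m inch '{"dr":[[0,0,0],[0,0,0],[0,0,0],[0,0,0]],"travel":[[0,0,0.006],[0,0,0.004],[0,0,0],[0,0,0]],"jaw":[0,0,0,0]}' | grep -E 'pos|ft'
python3 -m inch '{"dr":[[0,0,0],[0,0,0],[0,0,0]],"travel":[[0,0,0.0015],[0,0,0],[0,0,0]],"jaw":[0,0,0]}' | grep -E 'pos|ft'
python3 -m inch '{"dr":[[0,0,0],[0,0,0],[0,0,0]],"travel":[[0,0,0.0015],[0,0,0],[0,0,0]],"jaw":[0,0,0]}' | grep -E 'pos|ft'
```

```text
tool_pos: [0.4456, -0.1663, 0.213]
ft_force: [-0.1, 0.4, -0.6]
tool_pos: [0.4459, -0.1665, 0.2119]
ft_force: [0.2, -0.5, 0.9]
tool_pos: [0.4459, -0.1664, 0.2103]
ft_force: [0.1, -1.0, 1.9]
```

```bash
python3 -m inch '{"dr":[[0,0,0],[0,0,0],[0,0,0]],"travel":[[0,0,0.001],[0,0,0],[0,0,0]],"jaw":[0,0,0]}' | grep -E 'pos|ft'
python3 -m inch '{"dr":[[0,0,0],[0,0,0],[0,0,0],[0,0,0]],"travel":[[0,0,-0.005],[0,0,-0.015],[0,0,-0.015],[0,0,-0.015]],"jaw":[0,0,0,0]}' | grep -E 'pos|ft'
```

```text
tool_pos: [0.4458, -0.1664, 0.2092]
ft_force: [0.1, 0.1, 1.7]
tool_pos: [0.4453, -0.1659, 0.2593]
ft_force: [0.2, 0.1, -0.1]
```

```bash
python3 -m inch '{"dr":[[0,0,0],[0,0,0],[0,0,0],[0,0,0],[0,0,0],[0,0,0],[0,0,0],[0,0,0],[0,0,0],[0,0,0],[0,0,0]],"travel":[[-0.0012,0.039,-0.001],[-0.0012,0.039,-0.001],[-0.0012,0.039,-0.001],[-0.0012,0.039,-0.001],[-0.0012,0.039,-0.001],[-0.0012,0.039,-0.001],[-0.0012,0.039,-0.001],[-0.0012,0.039,-0.001],[-0.0012,0.0385,-0.001],[0,0,0],[0,0,0]],"jaw":[0,0,0,0,0,0,0,0,0,0,0]}'
python3 - <<'E'
from h import *
t,s=shot('top'),shot('scene')
cv2.imwrite('pics/g5.png',np.hstack([cv2.resize(s['frame'][120:230,270:400],None,fx=3,fy=3),cv2.resize(t['frame'][200:310,150:280],None,fx=3,fy=3)]))
for c,n in((t,'red'),):
    m=mask(c,(105,120,30),(130,255,255),(235,155,285,200));print('blue',cv2.boundingRect(cv2.findNonZero(m)))
    m=mask(c,(170,120,40),(180,255,255),(290,155,335,200));print('red',cv2.boundingRect(cv2.findNonZero(m)))
E
```

```text
time_s: 11.4
tool_pos: [0.4558, 0.1847, 0.2677]
eef_rot: [[-1.0, -0.003, -0.001], [-0.003, 1.0, -0.001], [0.001, -0.001, -1.0]]
ft_force: [1.2, -0.7, -0.9]
gripper_width: 0.193
grasp_force: 30.0
blue (245, 164, 28, 29)
red (301, 167, 25, 27)
```

View pics/g5.png

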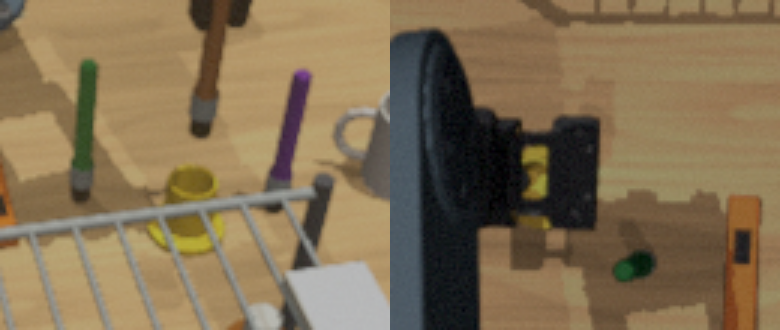

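The pots have not moved (same mask boxes), and the brush hangs centred over the stand: head at (202,130), cup mouth at (192,182). I lower it.

```bash
python3 -m inch '{"dr":[[0,0,0],[0,0,0],[0,0,0],[0,0,0],[0,0,0],[0,0,0],[0,0,0]],"travel":[[0,0,0.03],[0,0,0.03],[0,0,0.02],[0,0,0.02],[0,0,0.012],[0,0,0],[0,0,0]],"jaw":[0,0,0,0,0,0,0]}' | grep -E 'pos|ft'
python3 -m inch '{"dr":[[0,0,0],[0,0,0],[0,0,0]],"travel":[[0,0,0.0015],[0,0,0],[0,0,0]],"jaw":[0,0,0]}' | grep -E 'pos|ft'
python3 -m inch '{"dr":[[0,0,0],[0,0,0],[0,0,0]],"travel":[[0,0,0.001],[0,0,0],[0,0,0]],"jaw":[0,0,0]}' | grep -E 'pos|ft'
```

```text
tool_pos: [0.4569, 0.1836, 0.1567]
ft_force: [0.6, -0.4, 0.5]
tool_pos: [0.4567, 0.1843, 0.1552]
ft_force: [-0.3, 0.3, 0.0]
tool_pos: [0.4567, 0.1843, 0.1539]
ft_force: [-0.1, -0.0, 0.5]
```

```bash
python3 -m inch '{"dr":[[0,0,0],[0,0,0],[0,0,0]],"travel":[[0,0,0.0007],[0,0,0],[0,0,0]],"jaw":[0,0,0]}' | grep -E 'pos|ft'
python3 -m inch '{"dr":[[0,0,0],[0,0,0]],"travel":[[0,0,0],[0,0,0]],"jaw":[0,0]}' | grep -E 'pos|ft'
```

```text
tool_pos: [0.4566, 0.1842, 0.153]
ft_force: [0.0, 0.5, 1.5]
tool_pos: [0.4566, 0.1842, 0.153]
ft_force: [0.3, 0.7, 1.7]
```

```bash
python3 -m inch '{"dr":[[0,0,0],[0,0,0],[0,0,0],[0,0,0],[0,0,0],[0,0,0],[0,0,0],[0,0,0],[0,0,0],[0,0,0],[0,0,0],[0,0,0]],"travel":[[0,0,0],[0,0,0],[0,0,0],[0,0,0],[0,0,0],[0,0,0],[0,0,-0.02],[0,0,-0.03],[0,0,-0.03],[0,0,-0.03],[0,0,-0.03],[0,0,0]],"jaw":[0.24,0.28,0.35,0.45,0.5,0.5,0.5,0.5,0.5,0.5,0.5,0.5]}'
python3 -m inch '{"dr":[[0,0,0],[0,0,0],[0,0,0],[0,0,0],[0,0,0],[0,0,0],[0,0,0]],"travel":[[0.03,0.03,-0.01],[0.03,0.03,-0.01],[0.03,0.03,0],[0.03,0.03,0],[0,0.04,0],[0,0,0],[0,0,0]],"jaw":[0.5,0.5,0.5,0.5,0.5,0.5,0.5]}'
python3 - <<'E'
from h import *
t,s=shot('top'),shot('scene')
cv2.imwrite('pics/end.png',np.hstack([cv2.resize(s['frame'][120:300,140:400],None,fx=1.5,fy=1.5),cv2.resize(t['frame'][150:330,130:390],None,fx=1.5,fy=1.5)]))
E
```

```text
time_s: 14.5
tool_pos: [0.4586, 0.1846, 0.2976]
eef_rot: [[-1.0, -0.0, 0.008], [-0.0, 1.0, 0.001], [-0.008, 0.001, -1.0]]
ft_force: [0.3, -0.0, 0.0]
gripper_width: 0.501
grasp_force: 0.0
time_s: 15.2
tool_pos: [0.3357, 0.3443, 0.3118]
eef_rot: [[-1.0, -0.002, -0.002], [-0.002, 1.0, -0.001], [0.002, -0.001, -1.0]]
ft_force: [-0.3, -0.1, -0.8]
gripper_width: 0.505
grasp_force: 0.0
```

View pics/end.png

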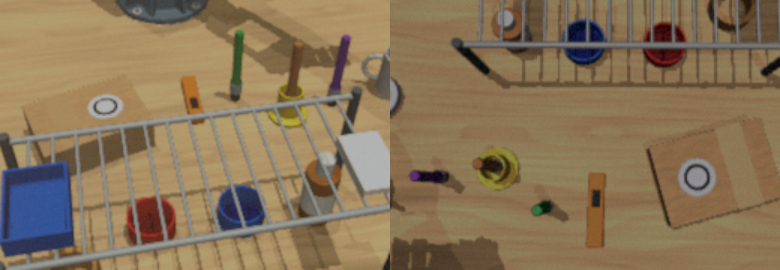

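The brush stands upright in its stand at (295,70) in the scene half. The pots, carton and bystanders are unmoved and the arm is clear.

```bash
python3 -c "
from station import close_job
print(close_job())"
```

```text
the job is handed in; nothing more can be done
None
```

The job is handed in at about 15 s: the brush touched the blue pot's ink pad, was dabbed lightly in the ring and stands back in its stand with nothing else visibly moved, but no ink showed inside the ring in the last pictures, so only the force reading (about 2 N) confirms the dab.

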